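# Weed out the weak price-tag clip

## Task

One of the three yellow spring clips on the blue tray has a tired spring. Squeeze their handles where they lie to feel which one gives easily, then pick up that weak clip by its handles and set it down inside the red reject box. Leave the two good clips lying where they are, without lifting them.

Things in the scene. Friction and masses are not known exactly. Their poses are not given: they have to be found in the camera images.
- place_left (a point): where the left (+y) of 3 look-alike yellow spring clips lies at the start, on its side on the blue tray: centre of a white panel of the tray, 15 mm above the tray's 4 mm floor; the clip's pivot is within 6 mm of it. The point stays with the tray. z up; x along the clip's closed jaws (within 0.15 rad), handles towards -x. Clip: 110 mm long, 30 high, 60 g, two levers on an upright pivot pin
- place_mid (a point): the same for the middle clip. Every clip: jaws 52 mm ahead of the pivot, 20 mm wide; handles 59 mm back, splayed evenly about x: outsides 43 mm apart 40 mm behind the pivot, 50 mm at their black ends; fully squeezed (level) they are parallel, 25 mm over all, and the jaws open. The clip turns up to 0.22 rad in squeezing. Tray 150 x 420 mm, lip 10 mm high
- place_right (a point): the same for the right (-y) clip. Pressed 40 mm behind the pivot, a good clip's handles start to move at about 15 N and close fully at about 40 N (a 20 N grip closes them by less than a third: they stay over 35 mm wide); a weak clip's start at about 2 N and close fully at about 5 N (25 mm wide). Any one of the three may be the weak one; it looks no different
- reject_box: fixed open red box for rejects, 160 mm (x) by 180 mm (y) outside, 45 mm high, walls and floor 5 mm; it stands beyond the tray, left or right of a clear box of the same size full of orange price tags. Origin: centre of its underside on the table, x and y along its sides, z up
Not all that is in view belongs to the job. What is shaped like the reject_box but green is not meant.

How it is judged:
By the outcome, as a careful person would: the job done as asked, in the order asked, and still so for the second after the job is handed in, with the robot touching nothing.
It also fails if it takes over 72 s, if anything falls off the work surface, if the arm or the gripper's body presses on something with over 40 N, if the wrist force passes 120 N, or if a joint passes its speed limit or range.

## Robot

A 7-joint arm with a two-finger parallel gripper is mounted at the origin on the work surface. World frame = base frame: x ahead of the robot, y to its left, z up, the work surface at z = 0. Lengths are in m, angles in rad, forces in N, time in s.
With the tool pointing down it reaches from about 0.425 to 0.925 m from the base axis. Payload 6.8 kg.
Tool frame: the origin (TCP) lies on the centre line of the jaws, within the pads' length; the fingertips stand 14 mm ahead of it and the grasp point (between the pads) lies 5 mm behind it (r.tips_ahead is the distance from the TCP to the fingertips, in m); z points along the fingers, y is the line along which they close (so a half turn about z gives the same grasp; the last joint's range is limited). The gripper opens to 85 mm and grips with 20 to 120 N. Pads are 22 mm wide; open, the fingers measure 114 mm over their backs; the gripper's body (76 mm by 85 mm) begins 54 mm behind the grasp point. The pads swing forward as they close: fully open they stand 13 mm farther back than shut.
Start: joints at [0.995, 0.477, 0.022, 1.555, -0.011, 1.109, -0.083], TCP at [0.304, -0.602, 0.245] pointing down, gripper open.
Joint ranges: [-2.96, 2.96], [-0.34, 2.1], [-1.41, 1.46], [0.24, 2.44], [-1.37, 4.51], [0.17, 1.92], [-2.96, 2.96]. Speed limits (rad/s): [2.39, 2.39, 3.14, 3.14, 3.14, 3.14, 3.14].

## Interface

Orientations are given as a rotation vector (axis times angle).
In Python, from bench import r, eyes gives the robot as it stands.
- The arm moves only by the tool step_arm, never from a script. Its argument "rows" is a list of rows, each a list of 6 numbers: the shift along the world's x, y, z in units of 60 cm (1.0 is 60 cm), then the turn, a rotation vector about the world's x, y, z in units of pi rad (1.0 is pi rad). In form: [[x, y, z, rx, ry, rz], ...]. A call has 1 to 5 rows; each row is the pose to reach, as a shift and turn from the pose commanded when the call began, turning the shorter way round; what a row does not reach only later rows make up. A row lasts 1/12 s, in which the tool goes at most 41.7 mm and 7.16 degrees, less where a joint would pass 70% of its speed; a pose out of reach is approached as far as the arm can. A call with a number of a shift or a turn outside -1 to 1 is refused whole. A call with a gripper value outside its range is refused whole. "jaw" is the closure, from 0 (fully open) to 1 (shut), set as the call begins (left out, the last holds). The fingers move at their own pace and stop on an object; "squeeze" is the grip in N (left out, the last holds). Time passes only in rows, so rows that repeat a pose let the fingers close. It gives the time, the measured TCP pose, the force, the opening and the grip force at its end, in the units of the state.
- r.get_obs(): the state, without advancing time (a new reading comes with each control period).
- eyes.grab_frame(name): name is "scene" or "top" or "wrist"; returns the picture (384x512x3 uint8, red, green, blue); there is no depth.
- eyes.camera_info(name): a dict with "mtx" (3x3 intrinsics, pixels), "extrinsics" (4x4, takes a point from camera to world coordinates); the wrist camera has in their place "tool_from_camera" (4x4, takes a point from camera to tool coordinates, whose origin is the TCP and whose axes are the flange's). Camera axes: x right, y down, z forward; pixel columns grow to the right and rows downward; lengths in m; the calibration is good to about 2 mm. The wrist camera is an equidistant fisheye: a pixel r from the principal point sees the ray r / f radians off the axis. A picture is of the moment at which its call begins: read the wrist's pose just before it. camera_info takes no time and is no camera call.
- r.hand_in(): hands the job in; it is judged then, once.
The state is a dict: "clock": time; "joints": joint angles; "qvel": joint speeds; "tau": joint torques, N m; "tcp_pos": TCP position; "orientation": TCP orientation; "contact_force": force on the tool from outside, world axes, zero at the start; "moment": the same for the moment, N m; "grip_width": finger opening in m; "gripper_force": force on a finger pad.
Only numpy, scipy, OpenCV 4.12 (cv2) and the standard library are available. Lean on these libraries where they do the work, as an engineer would, in place of code of your own. Each camera call takes 0.05 s, during which the arm holds its last target. There are 200 camera calls.

## Working session

There is one attempt and no reset: what is moved stays moved. The work goes in short steps, Python scripts to look and compute and a tool call to move; the robot and the scene stay as the last step left them, time stands still between calls to the robot, and variables do not carry over. Pictures are saved under pics/ and viewed, at most 10 in all, crops included, and the job is handed in when it is done.

Besides the shell and the picture viewer there is one more tool, called after "Call:" as name(argument=value, ...), one argument or row to a line, values as JSON. step_arm: Moves the arm, as the interface text tells. Shifts and turns lie within -1 to 1; 1 stands for 60 cm of shift or pi rad of turn. Its arguments: {"type":"object","properties":{"rows":{"type":"array"},"jaw":{"type":"number"},"squeeze":{"type":"number"}},"required":["rows"]}

```bash
mkdir -p pics; python3 - <<'E'
from bench import r,eyes
import cv2,numpy as np
o=r.get_obs();print({k:np.round(v,3) for k,v in o.items()})
for n in("scene","top"):
    im=eyes.grab_frame(n);cv2.imwrite(f"pics/{n}0.png",im[...,::-1])
    c=eyes.camera_info(n);print(n,np.round(c["mtx"],1).tolist(),np.round(c["extrinsics"],3).tolist())
print(eyes.camera_info("wrist"))
a=cv2.imread("pics/scene0.png");b=cv2.imread("pics/top0.png")
cv2.imwrite("pics/both.png",cv2.resize(np.vstack([a,b]),None,fx=.78,fy=.78))
E
```

```text
{'clock': np.float64(0.0), 'joints': array([ 0.995,  0.478,  0.022,  1.556, -0.011,  1.109, -0.083]), 'qvel': array([ 0.001, -0.001, -0.001,  0.   ,  0.002, -0.   , -0.001]), 'tau': array([-0.0000e+00, -5.9645e+01,  1.6080e+00, -2.8120e+01,  1.3000e-02,
        9.0000e-03, -0.0000e+00]), 'tcp_pos': array([ 0.304, -0.602,  0.244]), 'orientation': array([-3.054e+00, -7.280e-01,  1.000e-03]), 'contact_force': array([-0.044, -0.182, -0.562]), 'moment': array([-0.01 , -0.048,  0.018]), 'gripper_force': np.float64(0.0), 'grip_width': np.float64(0.085)}
scene [[392.2, 0.0, 252.9], [0.0, 392.2, 192.1], [0.0, 0.0, 1.0]] [[-0.655, 0.586, -0.477, 0.954], [0.756, 0.513, -0.407, 0.296], [0.006, -0.627, -0.779, 0.803], [0.0, 0.0, 0.0, 1.0]]
top [[369.9, 0.0, 257.4], [0.0, 369.9, 193.3], [0.0, 0.0, 1.0]] [[0.013, -0.998, 0.064, 0.408], [-1.0, -0.015, -0.026, -0.075], [0.027, -0.063, -0.998, 0.861], [0.0, 0.0, 0.0, 1.0]]
{'mtx': array([[297.31863964,   0.        , 253.27532343],
       [  0.        , 297.31863964, 190.57583857],
       [  0.        ,   0.        ,   1.        ]]), 'tool_from_camera': array([[ 5.03498718e-04, -9.46813511e-01, -3.21782414e-01,
         8.28289416e-02],
       [ 9.99999428e-01,  7.80248562e-04, -7.31088586e-04,
         5.98505566e-04],
       [ 9.43274817e-04, -3.21781862e-01,  9.46813363e-01,
        -1.29405325e-01],
       [ 0.00000000e+00,  0.00000000e+00,  0.00000000e+00,
         1.00000000e+00]])}
```

View pics/top0.png

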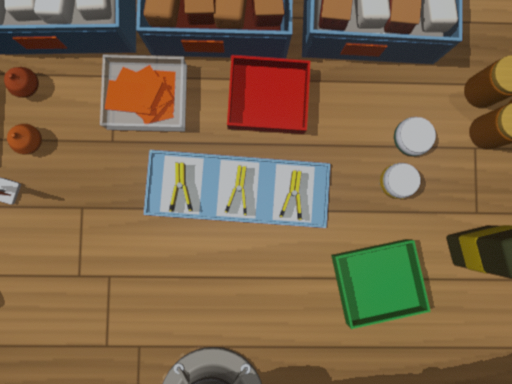

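View pics/scene0.png

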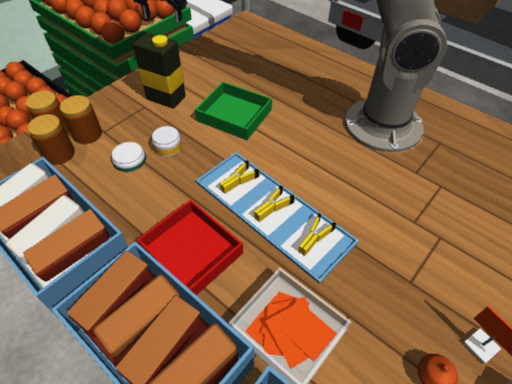

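The top view shows the three clips at about (180,187), (238,190) and (291,195), jaws toward +x. The red box is at (268,95), the tag box at (143,93) and the green decoy at (380,283). The scene view agrees with this.

```bash
cat > h.py <<'E'
import numpy as np,cv2
from bench import r,eyes
def plane(name,px,z):
    c=eyes.camera_info(name);K=c["mtx"];T=c["extrinsics"]
    px=np.atleast_2d(px).astype(float)
    d=np.c_[(px-K[:2,2])/[K[0,0],K[1,1]],np.ones(len(px))]@T[:3,:3].T
    return T[:3,3]+d*((z-T[2,3])/d[:,2])[:,None]
def comps(m,amin):
    n,l,s,c=cv2.connectedComponentsWithStats(m.astype(np.uint8))
    return [(l==i) for i in range(1,n) if s[i,4]>=amin]
def pts(m): return np.argwhere(m)[:,::-1]
E
python3 - <<'E'
from h import *
im=cv2.imread("pics/top0.png");H=cv2.cvtColor(im,cv2.COLOR_BGR2HSV);h,s,v=[H[...,i].astype(int) for i in range(3)]
roi=np.zeros(h.shape,bool);roi[150:228,143:332]=1
# tray corners
tray=comps(roi&(v>60),2000)
for t in tray:
    q=cv2.boxPoints(cv2.minAreaRect(pts(t).astype(np.float32)));print("tray",np.round(plane("top",q,.012),3).tolist())
pan=comps(roi&(s<50)&(v>150),150)
for t in pan: print("white",t.sum(),pts(t).mean(0))
ye=(h>20)&(h<35)&(s>120)&(v>80)&roi
for x0,x1 in((155,207),(218,265),(270,315)):
    w=np.zeros_like(roi);w[155:225,x0:x1]=1
    Y=pts(ye&w);B=pts((v<60)&w)
    P=plane("top",Y,.034);
    jaw=P[P[:,0]>P[:,0].max()-.03];back=P[P[:,0]<P[:,0].min()+.01]
    print("yellow n",len(Y),"x",P[:,0].min().round(3),P[:,0].max().round(3),"jaw",jaw.mean(0).round(3),"black",len(B), [plane("top",pts(c).mean(0),.025).round(3).tolist() for c in comps((v<60)&w,5)])
red=((h<6)|(h>174))&(s>150)&(v>80);rr=np.zeros_like(roi);rr[52:136,222:315]=1
q=cv2.boxPoints(cv2.minAreaRect(pts(red&rr).astype(np.float32)));P=plane("top",q,.045);print("red",P.round(3).tolist(),P.mean(0))
K=np.vstack([cv2.resize(im[148:230,140:335],None,fx=4,fy=4,interpolation=cv2.INTER_CUBIC)]);cv2.imwrite("pics/crop.png",K)
E
```

```text
tray [[0.382, 0.162, 0.012], [0.559, 0.168, 0.012], [0.567, -0.267, 0.012], [0.388, -0.267, 0.012]]
white 1162 [178.87005164 180.40361446]
white 1361 [234.37178545 187.90080823]
white 1327 [290.93293142 190.99095705]
yellow n 306 x 0.421 0.527 jaw [0.512 0.078 0.034] black 19 [[[0.428, 0.095, 0.025]], [[0.431, 0.056, 0.025]]]
yellow n 237 x 0.415 0.522 jaw [ 0.507 -0.058  0.034] black 5 [[[0.427, -0.028, 0.025]]]
yellow n 290 x 0.407 0.513 jaw [ 0.498 -0.181  0.034] black 12 [[[0.414, -0.191, 0.025]]]
red [[0.612, -0.024, 0.045], [0.775, -0.032, 0.045], [0.768, -0.213, 0.045], [0.603, -0.203, 0.045]] [ 0.68946185 -0.11806589  0.045     ]
```

View pics/crop.png

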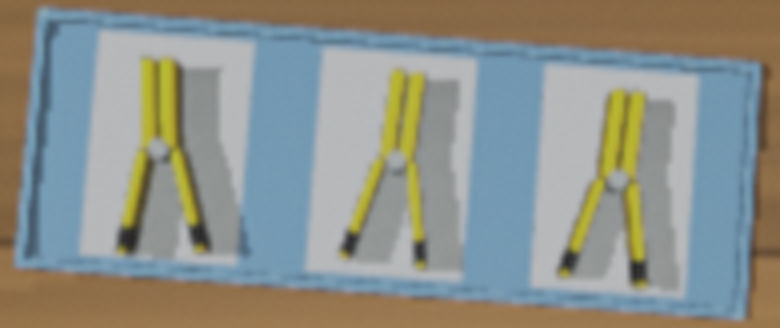

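The crop shows the pivots at about (158,149), (397,160) and (616,180). The jaw tips are at (161,60), (408,75) and (628,92), and the black handle ends are below them.

```bash
python3 - <<'E'
from h import *
from scipy.spatial.transform import Rotation as R
o=r.get_obs();R0=R.from_rotvec(o["orientation"]);print(R0.as_matrix().round(3).tolist(),r.tips_ahead)
C=[[(161,60),(158,149),(126,241),(199,241)],[(408,75),(397,160),(349,246),(420,254)],[(628,92),(616,180),(567,263),(640,272)]]
for c in C:
    p=plane("top",np.array(c)/4.+[140-.4,148-.4],.034)[:,:2]
    ax=p[0]-p[2:].mean(0);ang=np.arctan2(ax[1],ax[0]);u=ax/np.linalg.norm(ax)
    g=p[1]-.04*u
    print(p.round(3).tolist(),"ang",ang.round(3),"len",np.linalg.norm(ax).round(3),"splay",np.linalg.norm(p[2]-p[3]).round(3),"grasp",g.round(4))
    for k in (0,np.pi):
        x=np.array([*u,0]);
        M=np.c_[x,np.cross([0,0,-1],x),[0,0,-1]] if k==0 else np.c_[-x,np.cross([0,0,-1],-x),[0,0,-1]]
        print("  turn/pi",((R.from_matrix(M)*R0.inv()).as_rotvec()/np.pi).round(3))
    print("  shift/.6",((np.r_[g,.15]-o["tcp_pos"])/.6).round(3))
E
```

```text
[[0.893, 0.451, -0.001], [0.451, -0.893, 0.001], [-0.0, -0.002, -1.0]] 0.014
[[0.528, 0.079], [0.478, 0.079], [0.426, 0.096], [0.427, 0.055]] ang 0.035 len 0.101 splay 0.04 grasp [0.4377 0.0778]
  turn/pi [-0.001 -0.    -0.138]
  turn/pi [ 0.    -0.001  0.862]
  shift/.6 [ 0.223  1.133 -0.157]
[[0.522, -0.06], [0.474, -0.054], [0.425, -0.028], [0.421, -0.068]] ang -0.117 len 0.099 splay 0.04 grasp [ 0.4339 -0.0495]
  turn/pi [-0.001 -0.    -0.186]
  turn/pi [ 0.    -0.001  0.814]
  shift/.6 [ 0.216  0.921 -0.157]
[[0.514, -0.184], [0.464, -0.177], [0.417, -0.15], [0.413, -0.191]] ang -0.132 len 0.1 splay 0.041 grasp [ 0.4245 -0.172 ]
  turn/pi [-0.001 -0.    -0.191]
  turn/pi [ 0.    -0.001  0.809]
  shift/.6 [ 0.201  0.717 -0.157]
```

```bash
python3 - <<'E'
from h import *
for n in("scene","top"):
    c=eyes.camera_info(n);T=np.linalg.inv(c["extrinsics"])
    for P in([.304,-.602,.245],[.304,-.602,.23],[0,0,0],[.304,-.602,.4],[.42,-.17,.02]):
        q=T[:3,:3]@P+T[:3,3];print(n,P,(c["mtx"]@q/q[2])[:2].round(),q[2].round(2))
print("bottle base",plane("scene",[(163,105)],0).round(3),"grn",plane("top",[(381,283)],.04).round(3))
im=eyes.grab_frame("wrist");cv2.imwrite("pics/w0.png",im[...,::-1])
E
```

```text
scene [0.304, -0.602, 0.245] [162.  19.] 1.11
scene [0.304, -0.602, 0.23] [163.  24.] 1.12
scene [0, 0, 0] [382. 125.] 1.2
scene [0.304, -0.602, 0.4] [152. -41.] 0.99
scene [0.42, -0.17, 0.02] [250. 170.] 1.05
top [0.304, -0.602, 0.245] [560. 283.] 0.62
top [0.304, -0.602, 0.23] [553. 282.] 0.64
top [0, 0, 0] [212. 398.] 0.83
top [0.304, -0.602, 0.4] [664. 305.] 0.47
top [0.42, -0.17, 0.02] [290. 212.] 0.84
bottle base [[ 0.381 -0.575  0.   ]] grn [[ 0.266 -0.372  0.04 ]]
```

View pics/w0.png

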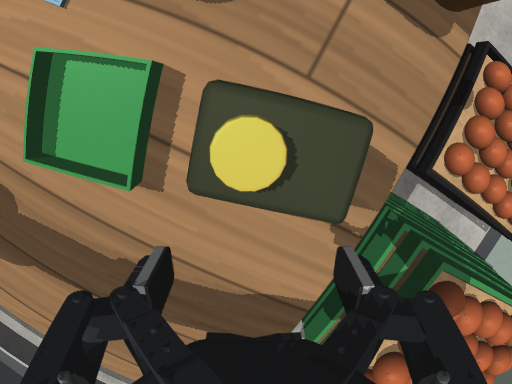

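The green box is to the left at about (95,115). The dark bottle with the yellow cap is just ahead at (248,153), so I'll rise first and then move toward +y.

Call:
step_arm(
  rows=[
    [0, 0, 0.07, 0, 0, 0],
    [0, 0, 0.14, 0, 0, 0],
    [0, 0.05, 0.19, 0, 0, 0],
    [0.01, 0.11, 0.2, 0, 0, -0.03],
    [0.02, 0.17, 0.2, 0, 0, -0.06],
  ],
  jaw=0,
  squeeze=20,
)

```text
clock: 0.57
tcp_pos: [0.3165, -0.5009, 0.3684]
orientation: [3.108, 0.427, 0.004]
contact_force: [0.7, 0.1, 0.5]
grip_width: 0.0855
gripper_force: 0.0
```

Call:
step_arm(
  rows=[
    [0.02, 0.06, 0, 0, 0, -0.03],
    [0.04, 0.12, 0, 0, 0, -0.06],
    [0.06, 0.18, 0, 0, 0, -0.09],
    [0.08, 0.24, -0.02, 0, 0, -0.12],
    [0.1, 0.3, -0.06, 0, 0, -0.131],
  ],
)

```text
clock: 0.98
tcp_pos: [0.377, -0.3217, 0.3329]
orientation: [3.132, -0.214, 0.007]
contact_force: [1.4, -0.7, -0.5]
grip_width: 0.0852
gripper_force: 0.0
```

Call:
step_arm(
  rows=[
    [0.02, 0.06, -0.04, 0, 0, 0],
    [0.04, 0.12, -0.08, 0, 0, 0],
    [0.06, 0.18, -0.12, 0, 0, 0],
    [0.08, 0.24, -0.16, 0, 0, 0],
    [0.081, 0.247, -0.2, 0, 0, 0],
  ],
)

```text
clock: 1.4
tcp_pos: [0.4264, -0.1705, 0.2115]
orientation: [-3.135, 0.2, -0.006]
contact_force: [-0.0, 0.7, -0.2]
grip_width: 0.0853
gripper_force: 0.0
```

Call:
step_arm(
  rows=[
    [0, 0, -0.05, 0, 0, 0],
    [0, 0, -0.11, 0, 0, 0],
    [0, 0, -0.11, 0, 0, 0],
    [0, 0, -0.11, 0, 0, 0],
  ],
)

```text
clock: 1.73
tcp_pos: [0.4228, -0.1745, 0.1441]
orientation: [-3.134, 0.207, 0.007]
contact_force: [-0.1, -0.5, -0.1]
grip_width: 0.0853
gripper_force: 0.0
```

```bash
cat >> h.py <<'E'
from scipy.spatial.transform import Rotation as R
def wplane(px,z,o):
    c=eyes.camera_info("wrist");K=c["mtx"];X=c["tool_from_camera"]
    p=np.atleast_2d(px).astype(float)-K[:2,2];rr=np.linalg.norm(p,axis=1);th=rr/K[0,0]
    d=np.c_[p/rr[:,None]*np.sin(th)[:,None],np.cos(th)]
    Rt=R.from_rotvec(o["orientation"]).as_matrix();d=d@(Rt@X[:3,:3]).T
    s=np.array(o["tcp_pos"])+Rt@X[:3,3]
    return s+d*((z-s[2])/d[:,2])[:,None]
E
python3 - <<'E'
from h import *
import json
o=r.get_obs();im=eyes.grab_frame("wrist")[...,::-1];cv2.imwrite("pics/w1.png",im)
json.dump({k:np.array(o[k]).tolist() for k in("tcp_pos","orientation")},open("w1.json","w"));print(o["tcp_pos"],o["orientation"])
E
```

```text
[ 0.42276587 -0.17452026  0.14412533] [-3.13358149  0.20746019  0.00686902]
```

View pics/w1.png

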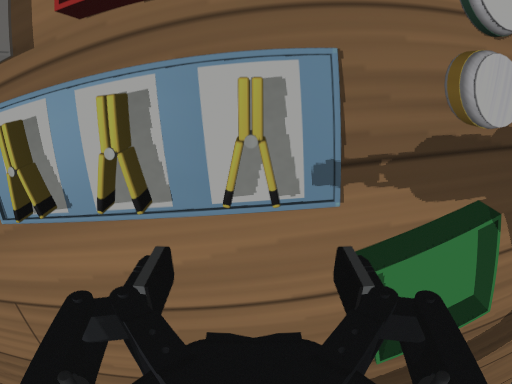

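The right clip is straight ahead: pivot at (251,142), jaw tips at (250,80), black ends at (228,206) and (277,206). The mid pivot is at (110,153) and the left pivot at (12,172).

```bash
python3 - <<'E'
from h import *
import json
o=json.load(open("w1.json"))
for n,c in(("right",[(250,78),(251,142),(228,206),(277,206)]),("mid",[(108,96),(110,153),(104,210),(144,209)]),("left",[(9,124),(12,172),(20,216),(48,211)])):
    p=wplane(c,.034,o)[:,:2];ax=p[0]-p[2:].mean(0);u=ax/np.linalg.norm(ax);g=p[1]-.04*u
    print(n,p.round(4).tolist(),"len",np.linalg.norm(ax).round(3),"ang",np.arctan2(u[1],u[0]).round(3),"grasp",g.round(4),((g-o["tcp_pos"][:2])/.6).round(4))
print("yaw",R.from_rotvec(o["orientation"]).as_matrix()[:,0].round(3))
E
```

```text
right [[0.517, -0.1847], [0.4655, -0.1786], [0.4127, -0.1513], [0.4071, -0.1936]] len 0.108 ang -0.114 grasp [ 0.4258 -0.1741] [0.005  0.0008]
mid [[0.5252, -0.0628], [0.4755, -0.0535], [0.423, -0.0308], [0.4192, -0.0736]] len 0.105 ang -0.102 grasp [ 0.4357 -0.0494] [0.0215 0.2085]
left [[0.5293, 0.0664], [0.4789, 0.0804], [0.4282, 0.0908], [0.4295, 0.0421]] len 0.1 ang -0.001 grasp [0.4389 0.0804] [0.0269 0.4249]
yaw [ 0.991 -0.132 -0.004]
```

Call:
step_arm(
  rows=[
    [0.004, 0.001, -0.06, 0, 0, 0],
    [0.004, 0.001, -0.12, 0, 0, 0],
    [0.004, 0.001, -0.17, 0, 0, 0],
    [0.004, 0.001, -0.2, 0, 0, 0],
    [0.004, 0.001, -0.2, 0, 0, 0],
  ],
)

```text
clock: 2.2
tcp_pos: [0.4263, -0.1746, 0.0242]
orientation: [-3.134, 0.209, 0.003]
contact_force: [0.3, -0.4, 0.3]
grip_width: 0.0853
gripper_force: 0.0
```

Call:
step_arm(
  rows=[
    [0, 0, 0, 0, 0, 0],
    [0, 0, 0, 0, 0, 0],
    [0, 0, 0, 0, 0, 0],
    [0, 0, 0, 0, 0, 0],
    [0, 0, 0, 0, 0, 0],
  ],
  jaw=0.3,
)

```text
clock: 2.62
tcp_pos: [0.4274, -0.1747, 0.0262]
orientation: [3.134, -0.208, 0.004]
contact_force: [0.0, 0.3, -0.9]
grip_width: 0.0596
gripper_force: 0.0
```

Call:
step_arm(
  rows=[
    [0, 0, 0, 0, 0, 0],
    [0, 0, 0, 0, 0, 0],
    [0, 0, 0, 0, 0, 0],
    [0, 0, 0, 0, 0, 0],
    [0, 0, 0, 0, 0, 0],
  ],
  jaw=1,
  squeeze=20,
)

```text
clock: 3.03
tcp_pos: [0.4271, -0.1745, 0.0262]
orientation: [3.134, -0.208, 0.002]
contact_force: [-2.3, 0.6, 14.6]
grip_width: 0.041
gripper_force: 17.9
```

Call:
step_arm(
  rows=[
    [0, 0, 0, 0, 0, 0],
    [0, 0, 0, 0, 0, 0],
    [0, 0, 0, 0, 0, 0],
    [0, 0, 0, 0, 0, 0],
    [0, 0, 0, 0, 0, 0],
  ],
)

```text
clock: 3.45
tcp_pos: [0.4271, -0.1745, 0.0262]
orientation: [3.134, -0.208, 0.002]
contact_force: [-2.8, 1.7, 13.3]
grip_width: 0.0409
gripper_force: 17.9
```

Right clip: 41 mm wide at 20 N, so it is a good one. Opening and moving to the middle clip.

Call:
step_arm(
  rows=[
    [0, 0, 0, 0, 0, 0],
    [0, 0, 0, 0, 0, 0],
    [0, 0, 0, 0, 0, 0],
    [0, 0, 0, 0, 0, 0],
    [0, 0, 0, 0, 0, 0],
  ],
  jaw=0,
)

```text
clock: 3.87
tcp_pos: [0.4264, -0.1742, 0.0249]
orientation: [-3.135, 0.207, 0.001]
contact_force: [0.3, 0.1, 0.2]
grip_width: 0.0855
gripper_force: 0.0
```

Call:
step_arm(
  rows=[
    [0, 0, 0.05, 0, 0, 0],
    [0, 0, 0.11, 0, 0, 0],
    [0.004, 0.06, 0.13, 0, 0, 0],
    [0.01, 0.12, 0.13, 0, 0, 0.004],
    [0.014, 0.18, 0.13, 0, 0, 0.006],
  ],
)

```text
clock: 4.28
tcp_pos: [0.4359, -0.0658, 0.1043]
orientation: [3.136, -0.181, 0.005]
contact_force: [0.8, 1.1, -1.0]
grip_width: 0.0854
gripper_force: 0.0
```

Call:
step_arm(
  rows=[
    [0, 0.028, 0, 0, 0, 0],
    [0, 0.028, 0, 0, 0, 0],
    [0, 0.028, 0, 0, 0, 0],
  ],
)

```text
clock: 4.53
tcp_pos: [0.4348, -0.0488, 0.103]
orientation: [3.137, -0.174, -0.0]
contact_force: [0.3, -1.0, -0.5]
grip_width: 0.0853
gripper_force: 0.0
```

```bash
python3 - <<'E'
from h import *
import json
o=r.get_obs();im=eyes.grab_frame("wrist")[...,::-1];cv2.imwrite("pics/w2.png",im)
json.dump({k:np.array(o[k]).tolist() for k in("tcp_pos","orientation")},open("w2.json","w"));print(o["tcp_pos"],o["orientation"])
E
```

```text
[ 0.43482356 -0.04875986  0.10301416] [ 3.13671169e+00 -1.74001740e-01 -2.99338624e-04]
```

View pics/w2.png

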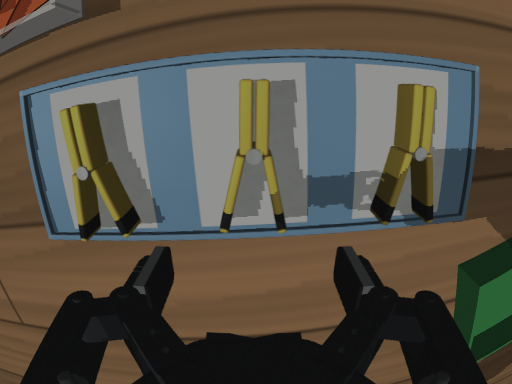

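The mid clip is centred, with its pivot at (254,157) and black ends at (225,230) and (281,230). The right clip is still in place. Lowering now.

Call:
step_arm(
  rows=[
    [0, 0, -0.06, 0, 0, 0],
    [0, 0, -0.11, 0, 0, 0],
    [0, 0, -0.131, 0, 0, 0],
    [0, 0, -0.131, 0, 0, 0],
  ],
)

```text
clock: 4.92
tcp_pos: [0.4326, -0.0511, 0.0218]
orientation: [3.135, -0.182, -0.009]
contact_force: [-0.7, 0.8, -0.1]
grip_width: 0.0853
gripper_force: 0.0
```

Call:
step_arm(
  rows=[
    [0, 0, 0, 0, 0, 0],
    [0, 0, 0, 0, 0, 0],
    [0, 0, 0, 0, 0, 0],
    [0, 0, 0, 0, 0, 0],
    [0, 0, 0, 0, 0, 0],
  ],
  jaw=0.3,
)

```text
clock: 5.33
tcp_pos: [0.4355, -0.0497, 0.0253]
orientation: [3.136, -0.179, 0.003]
contact_force: [0.2, -0.4, 0.4]
grip_width: 0.0599
gripper_force: 0.0
```

Call:
step_arm(
  rows=[
    [0, 0, 0, 0, 0, 0],
    [0, 0, 0, 0, 0, 0],
    [0, 0, 0, 0, 0, 0],
    [0, 0, 0, 0, 0, 0],
    [0, 0, 0, 0, 0, 0],
  ],
  jaw=1,
  squeeze=20,
)

```text
clock: 5.75
tcp_pos: [0.4355, -0.0495, 0.0255]
orientation: [3.136, -0.178, 0.002]
contact_force: [-2.3, 0.2, 14.3]
grip_width: 0.0408
gripper_force: 17.9
```

Call:
step_arm(
  rows=[
    [0, 0, 0, 0, 0, 0],
    [0, 0, 0, 0, 0, 0],
    [0, 0, 0, 0, 0, 0],
    [0, 0, 0, 0, 0, 0],
  ],
)

```text
clock: 6.08
tcp_pos: [0.4355, -0.0495, 0.0255]
orientation: [3.136, -0.178, 0.002]
contact_force: [-2.4, 0.5, 12.9]
grip_width: 0.0408
gripper_force: 17.9
```

Mid clip: 40.8 mm, also good. Next is the left one.

Call:
step_arm(
  rows=[
    [0, 0, 0, 0, 0, 0],
    [0, 0, 0, 0, 0, 0],
    [0, 0, 0, 0, 0, 0],
    [0, 0, 0, 0, 0, 0],
    [0, 0, 0, 0, 0, 0],
  ],
  jaw=0,
)

```text
clock: 6.5
tcp_pos: [0.4348, -0.0495, 0.0243]
orientation: [3.137, -0.178, -0.0]
contact_force: [-0.8, -0.2, 0.3]
grip_width: 0.0856
gripper_force: 0.0
```

Call:
step_arm(
  rows=[
    [0, 0, 0.05, 0, 0, 0],
    [0, 0, 0.11, 0, 0, 0],
    [0.002, 0.06, 0.13, 0, 0, 0.015],
    [0.004, 0.12, 0.13, 0, 0, 0.03],
    [0.005, 0.18, 0.13, 0, 0, 0.042],
  ],
)

```text
clock: 6.92
tcp_pos: [0.4389, 0.0593, 0.1037]
orientation: [-3.141, -0.028, -0.005]
contact_force: [1.7, -0.1, 0.3]
grip_width: 0.0852
gripper_force: 0.0
```

Call:
step_arm(
  rows=[
    [0, 0.034, 0, 0, 0, 0],
    [0, 0.034, 0, 0, 0, 0],
    [0, 0.034, 0, 0, 0, 0],
  ],
)

```text
clock: 7.17
tcp_pos: [0.4378, 0.08, 0.1024]
orientation: [-3.141, -0.034, 0.0]
contact_force: [-0.3, -0.1, -0.3]
grip_width: 0.0852
gripper_force: 0.0
```

```bash
python3 - <<'E'
from h import *
import json
o=r.get_obs();im=eyes.grab_frame("wrist")[...,::-1];cv2.imwrite("pics/w3.png",im)
json.dump({k:np.array(o[k]).tolist() for k in("tcp_pos","orientation")},open("w3.json","w"));print(o["tcp_pos"],o["orientation"])
E
```

```text
[0.43775161 0.08004888 0.10239374] [-3.14120187e+00 -3.37410634e-02  1.84458435e-04]
```

View pics/w3.png

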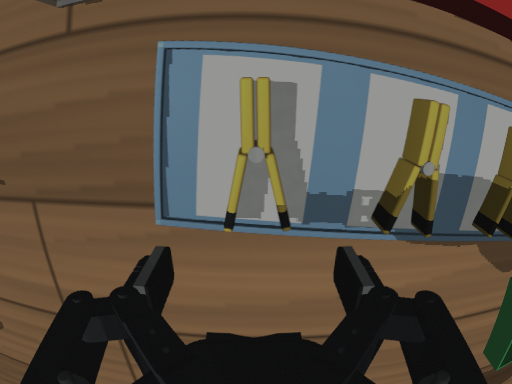

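The left clip is centred too: pivot at (257,155), ends at (230,228) and (286,228). Lowering now.

Call:
step_arm(
  rows=[
    [0, 0, -0.06, 0, 0, 0],
    [0, 0, -0.11, 0, 0, 0],
    [0, -0.001, -0.132, 0, 0, 0],
    [0, -0.001, -0.132, 0, 0, 0],
  ],
)

```text
clock: 7.55
tcp_pos: [0.4356, 0.076, 0.0206]
orientation: [3.139, 0.026, -0.009]
contact_force: [-0.8, -0.2, 0.1]
grip_width: 0.0858
gripper_force: 0.0
```

Call:
step_arm(
  rows=[
    [0, 0, 0, 0, 0, 0],
    [0, 0, 0, 0, 0, 0],
    [0, 0, 0, 0, 0, 0],
    [0, 0, 0, 0, 0, 0],
    [0, 0, 0, 0, 0, 0],
  ],
  jaw=0.3,
)

```text
clock: 7.97
tcp_pos: [0.4386, 0.0783, 0.0241]
orientation: [-3.141, -0.029, -0.003]
contact_force: [0.1, -0.5, 0.3]
grip_width: 0.0599
gripper_force: 0.0
```

Call:
step_arm(
  rows=[
    [0, 0, 0, 0, 0, 0],
    [0, 0, 0, 0, 0, 0],
    [0, 0, 0, 0, 0, 0],
    [0, 0, 0, 0, 0, 0],
    [0, 0, 0, 0, 0, 0],
  ],
  jaw=1,
  squeeze=20,
)

```text
clock: 8.38
tcp_pos: [0.4385, 0.0788, 0.024]
orientation: [-3.141, -0.03, -0.002]
contact_force: [-1.9, 0.1, 8.0]
grip_width: 0.0235
gripper_force: 19.4
```

Call:
step_arm(
  rows=[
    [0, 0, 0, 0, 0, 0],
    [0, 0, 0, 0, 0, 0],
    [0, 0, 0, 0, 0, 0],
    [0, 0, 0, 0, 0, 0],
  ],
)

```text
clock: 8.72
tcp_pos: [0.4385, 0.0788, 0.024]
orientation: [-3.141, -0.03, -0.002]
contact_force: [-1.7, -0.0, 8.1]
grip_width: 0.0236
gripper_force: 19.4
```

The left clip closed to 23.6 mm at 20 N, so it is the weak one. Lifting it.

Call:
step_arm(
  rows=[
    [0, 0, 0, 0, 0, 0],
    [0, 0, 0.02, 0, 0, 0],
    [0, 0, 0.06, 0, 0, 0],
    [0, 0, 0.11, 0, 0, 0],
    [0, 0, 0.16, 0, 0, 0],
  ],
  squeeze=35,
)

```text
clock: 9.13
tcp_pos: [0.437, 0.0782, 0.1199]
orientation: [3.141, 0.03, -0.003]
contact_force: [0.9, 0.4, 0.8]
grip_width: 0.0226
gripper_force: 34.8
```

Call:
step_arm(
  rows=[
    [0, 0, 0.05, 0, 0, 0],
    [0.03, -0.02, 0.07, 0, 0, 0],
    [0.07, -0.06, 0.07, 0, 0, 0],
    [0.11, -0.1, 0.07, 0, 0, 0],
    [0.15, -0.14, 0.07, 0, 0, 0],
  ],
)

```text
clock: 9.55
tcp_pos: [0.5288, -0.0066, 0.1619]
orientation: [3.141, 0.031, 0.002]
contact_force: [0.1, 1.1, -0.4]
grip_width: 0.0231
gripper_force: 34.8
```

Call:
step_arm(
  rows=[
    [0.04, -0.04, 0, 0, 0, 0],
    [0.08, -0.08, 0, 0, 0, 0],
    [0.12, -0.12, 0, 0, 0, 0],
    [0.16, -0.15, 0, 0, 0, 0],
    [0.195, -0.185, 0, 0, 0, 0],
  ],
)

```text
clock: 9.97
tcp_pos: [0.6459, -0.1175, 0.1609]
orientation: [-3.141, -0.029, 0.001]
contact_force: [1.1, 1.3, -0.1]
grip_width: 0.023
gripper_force: 34.8
```

Call:
step_arm(
  rows=[
    [0, 0, 0, 0, 0, 0],
    [0, 0, 0, 0, 0, 0],
    [0, 0, 0, 0, 0, 0],
  ],
)

```text
clock: 10.22
tcp_pos: [0.6442, -0.1161, 0.1607]
orientation: [-3.141, -0.03, 0.002]
contact_force: [-0.1, 0.5, -0.5]
grip_width: 0.0226
gripper_force: 34.7
```

```bash
python3 - <<'E'
from h import *
o=r.get_obs();print(o["tcp_pos"],o["grip_width"])
a=eyes.grab_frame("wrist")[...,::-1];b=eyes.grab_frame("scene")[...,::-1]
cv2.imwrite("pics/m1.png",cv2.resize(np.vstack([a,b]),None,fx=.78,fy=.78))
E
```

```text
[ 0.64417166 -0.11608981  0.16067479] 0.022612483023187573
```

View pics/m1.png

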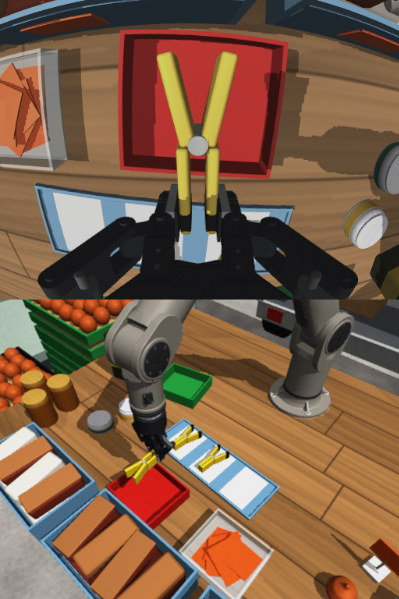

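The clip is held level with its jaws open, above the red box (at about (200,105) in the wrist half of the picture). The two good clips are still on the tray. Lowering it into the box.

Call:
step_arm(
  rows=[
    [0.005, 0, -0.05, 0, 0, 0],
    [0.005, 0, -0.1, 0, 0, 0],
    [0.005, 0, -0.15, 0, 0, 0],
    [0.005, 0, -0.18, 0, 0, 0],
    [0.005, 0, -0.2, 0, 0, 0],
  ],
)

```text
clock: 10.73
tcp_pos: [0.6459, -0.1154, 0.0389]
orientation: [-3.141, -0.032, 0.006]
contact_force: [-0.3, 0.6, -0.4]
grip_width: 0.0228
gripper_force: 34.8
```

Call:
step_arm(
  rows=[
    [0, 0, -0.008, 0, 0, 0],
    [0, 0, -0.015, 0, 0, 0],
    [0, 0, -0.02, 0, 0, 0],
    [0, 0, -0.02, 0, 0, 0],
    [0, 0, -0.02, 0, 0, 0],
  ],
)

```text
clock: 11.15
tcp_pos: [0.6486, -0.1167, 0.0303]
orientation: [3.141, 0.029, 0.003]
contact_force: [-0.3, -0.8, -1.1]
grip_width: 0.0229
gripper_force: 34.7
```

Call:
step_arm(
  rows=[
    [0, 0, -0.004, 0, 0, 0],
    [0, 0, -0.007, 0, 0, 0],
    [0, 0, -0.007, 0, 0, 0],
    [0, 0, -0.007, 0, 0, 0],
  ],
  squeeze=20,
)

```text
clock: 11.48
tcp_pos: [0.6482, -0.1168, 0.0253]
orientation: [3.141, 0.029, 0.001]
contact_force: [1.0, -1.1, 0.4]
grip_width: 0.0229
gripper_force: 34.7
```

Call:
step_arm(
  rows=[
    [0, 0, 0, 0, 0, 0],
    [0, 0, 0, 0, 0, 0],
    [0, 0, 0, 0, 0, 0],
    [0, 0, 0, 0, 0, 0],
  ],
  jaw=0.6,
)

```text
clock: 11.82
tcp_pos: [0.6478, -0.1166, 0.025]
orientation: [-3.141, -0.029, 0.0]
contact_force: [0.9, 0.9, -0.7]
grip_width: 0.034
gripper_force: 2.8
```

Call:
step_arm(
  rows=[
    [0, 0, 0, 0, 0, 0],
    [0, 0, 0, 0, 0, 0],
    [0, 0, 0, 0, 0, 0],
    [0, 0, 0, 0, 0, 0],
    [0, 0, 0, 0, 0, 0],
  ],
  jaw=0.15,
)

```text
clock: 12.23
tcp_pos: [0.648, -0.1167, 0.0251]
orientation: [3.141, 0.029, 0.0]
contact_force: [1.0, 0.3, 1.3]
grip_width: 0.0724
gripper_force: 0.0
```

Call:
step_arm(
  rows=[
    [0, 0, 0.03, 0, 0, 0],
    [0, 0, 0.08, 0, 0, 0],
    [0, 0, 0.14, 0, 0, 0],
    [-0.03, 0, 0.2, 0, 0, 0],
    [-0.09, 0, 0.23, 0, 0, 0],
  ],
)

```text
clock: 12.65
tcp_pos: [0.5988, -0.1161, 0.1677]
orientation: [3.141, 0.031, 0.015]
contact_force: [1.2, 0.2, 1.2]
grip_width: 0.0728
gripper_force: 0.0
```

Call:
step_arm(
  rows=[
    [-0.04, 0, 0.04, 0, 0, 0],
    [-0.08, 0, 0.08, 0, 0, 0],
    [-0.08, 0, 0.08, 0, 0, 0],
    [-0.08, 0, 0.08, 0, 0, 0],
  ],
)

```text
clock: 12.98
tcp_pos: [0.5459, -0.1171, 0.2129]
orientation: [3.14, 0.028, 0.005]
contact_force: [-0.3, 0.2, -0.4]
grip_width: 0.0723
gripper_force: 0.0
```

```bash
python3 - <<'E'
from h import *
o=r.get_obs();print(o["tcp_pos"],o["grip_width"])
a=eyes.grab_frame("wrist")[...,::-1];b=eyes.grab_frame("scene")[...,::-1]
cv2.imwrite("pics/m2.png",cv2.resize(np.vstack([a,b]),None,fx=.78,fy=.78))
E
```

```text
[ 0.54592234 -0.11714818  0.21289253] 0.07232137914821589
```

View pics/m2.png

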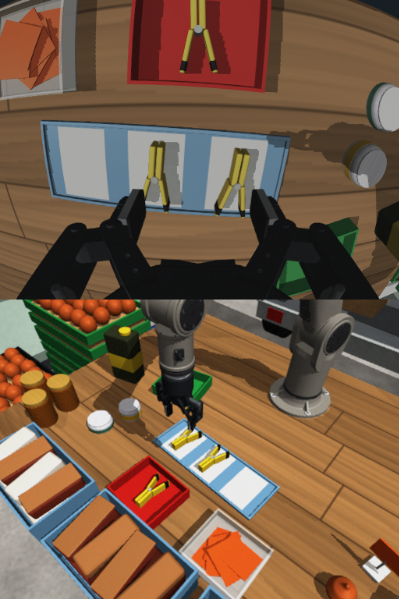

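The weak clip lies flat inside the red box, at about (150,490) in the lower half of the picture. Both good clips are still on their panels and the gripper is clear of everything.

```bash
python3 -c "
from bench import r
print(r.hand_in())"
```

```text
the job is handed in; nothing more can be done
None
```

The left clip was the weak one: it closed to 23.6 mm at 20 N, while the other two stayed near 41 mm. It now lies in the red reject box, the two good clips are still on the tray and were never lifted, and the job was handed in at about 13 s.

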